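# Work the stuck knob off the hotplate for washing

### The arm

A 6-joint arm with a two-finger parallel gripper is mounted at the origin on a cart in front of the work surface, level with it; the furniture and walls round the work are solid. World frame = base frame: x ahead of the robot, y to its left, z up, the work surface at z = 0. Lengths are in m, angles in degrees, forces in N, time in s.
With the tool pointing down it reaches from about 0.4 to 0.825 m from the base axis. Payload 7 kg.
Tool frame: the origin (TCP) lies at the very end of the fingers, on their centre line; the grasp point (between the pads) lies 19 mm behind it; z points along the fingers, y is the direction in which the jaws open and shut (so a half turn about z gives the same grasp; the last joint's range is limited). The gripper opens to 88 mm and grips with 3 to 60 N. Pads are 19 mm wide; open, the fingers measure 130 mm over their backs; the gripper's body (78 mm by 193 mm) begins 47 mm behind the grasp point.
Start: joints at [-55.399, 20.546, 0.682, 0, -70.136, -16.507], TCP at [0.21, -0.642, 0.201] pointing down, gripper open.
Joint ranges: [-176.03, 176.03], [-82.01, 121.73], [-58.28, 71.71], [-173.87, 95.51], [-174.79, -0.11], [-173.66, 173.66]. Speed limits (degrees/s): [136.94, 136.94, 172.46, 180, 180, 180].

### API

Orientations are given as [roll, pitch, yaw] about the fixed x, y, z axes, in that order (R = Rz(yaw) Ry(pitch) Rx(roll)).
In Python, from plant import ctrl gives the robot as it stands.
- The arm moves only by the tool move_arm, never from a script. Its argument "increments" is a list of rows, each a list of 2 entries, a list of its own where there are three numbers: the shift along the world's x, y, z in mm, then the turn about the world's z in rad. A call has exactly 8 rows; each row shifts and turns the pose as measured when the row begins; what a row does not reach is not made up. A row lasts 1/10 s, in which the tool goes at most 50 mm and 8.59 degrees, less where a joint would pass 70% of its speed; a pose out of reach is approached as far as the arm can. A call with a gripper value outside its range is refused whole. "jaw" is the gripper command: -1 is shut, 1 is fully open, values between are in proportion, set as the call begins (left out, the last holds). The fingers move at their own pace and stop on an object; the grip force is fixed at half the most. Time passes only in rows, so rows that do not move let the fingers close, or fill a call up. It gives the time, the measured TCP pose, the force and the opening at its end, in the units of the state.
- ctrl.get_obs(): the state, without advancing time (a new reading comes with each control period).
- ctrl.snapshot(name): name is "scene" or "top"; returns a dict with "color" (480x640x3 uint8, red, green, blue), "fx", "fy", "cx", "cy" (pixels), "D" ([k1, k2, p1, p2, k3] as OpenCV has them; the pictures are not rectified), "R" (3x3) and "t" (3): a world point X has camera coordinates R X + t. Camera axes: x right, y down, z forward; pixel columns grow to the right and rows downward; lengths in m; the calibration is good to about 2 mm. A picture is of the moment at which its call begins. There is no depth.
- ctrl.close_job(): hands the job in, once; it reports no verdict.
The state is a dict: "clock": time; "joint_pos": joint angles; "qvel": joint speeds; "tau": joint torques, N m; "tool_pos": TCP position; "orientation": TCP orientation; "force": force on the tool from outside, world axes, zero at the start; "moment": the same for the moment, N m; "opening": finger opening in m.
Only numpy, scipy, OpenCV 4.12 (cv2) and the standard library are available. Lean on these libraries where they do the work, as an engineer would, in place of code of your own. Each camera call takes 0.05 s, during which the arm holds its last target.

### The job

Take the black control knob off the hotplate for washing. It is stuck on its spindle and comes only if it is turned to and fro while being pulled up lightly; never pull hard, as that drags the spindle out of its mounting. Then set the knob down, right way up, near the middle of the teal bowl and let go, leaving the bowl and everything else where it stands.

Things in the scene. Friction and masses are not known exactly. Their poses are not given: they have to be found in the camera images.
- knob_center (a point): centre of the black round fluted knob: 42 mm diameter, 30 mm high, 100 g, white pointer line on its top; z = its axis, up. The point is on the axis, 15 mm above the underside, 15 mm below the top. At first the underside is 5 to 7 mm above the hotplate's panel. Tight friction fit, no thread, flat or detent: it turns endlessly either way and rises only when pulled
- hotplate_panel (a point): point of the steel top panel of the white hotplate on the spindle's axis, 60 mm above the worktop. The hotplate stands firm, 250 mm long (its x axis, pointing from the knob to the heating plate), 200 mm wide; its centre is 90 mm along x from here. The cold dark heating plate begins 40 mm along x from here; its top is 18 mm above the panel
- spindle (a joint): how far the spindle is dragged up out of its mounting, m: 0 in place. It starts to lift at a pull of 4 N, then a stiff spring gives 9 N per mm; it drops back when let go. More than 1.25 mm (a pull of 15 N) ruins the mounting
- bowl_teal: teal shallow bowl, 160 mm diameter, 38 mm high, origin at the centre of its underside; flat inner floor 4 mm above the worktop, about 80 mm across; 0.34 kg
- bowl_orange: orange bowl, 134 mm diameter, 53 mm high, origin at the centre of its underside; not for the knob
- tin: green food tin, 75 mm diameter, 58 mm high, origin at the centre of its underside; bystander
- salt_shaker: grey salt shaker, 44 mm diameter, 90 mm high, origin at the centre of its underside; bystander
- spice_jar: glass spice jar with a green lid, 46 mm diameter, 106 mm high, origin at the centre of its underside; bystander
- spindle_tip (a point): tip of the upright round brass spindle inside the knob (12 mm diameter, tip 24 mm above the panel). A rise of 14 to 17 mm frees the knob, the fit easing in steps on the way. At first 30 to 55 N are needed to pull it straight and 0.2 to 0.35 N m to turn it. While it is being turned, a small pull slides it: 1 mm of rise per 1 rad of turn costs 5 to 9 N at first, as tightness varies
Things that resemble listed ones, but are neither listed nor needed, are in the scene too. Leave any orange look-alike of the part that bears knob_center alone.

How it is judged:
By the outcome, as a careful person would: the job done as asked, in the order asked, and still so for the second after the job is handed in, with the robot touching nothing.
It also fails if it takes over 72 s, if anything falls off the work surface, if the arm or the gripper's body presses on something with over 40 N, if the wrist force passes 120 N, or if a joint passes its speed limit or range.

## Working session

There is one attempt and no reset: what is moved stays moved. The work goes in short steps, Python scripts to look and compute and a tool call to move; the robot and the scene stay as the last step left them, time stands still between calls to the robot, and variables do not carry over. Pictures are saved under pics/ and viewed, and the job is handed in when it is done.

Besides the shell and the picture viewer there is one more tool, called after "Emit:" as name(argument=value, ...) on one line, values as JSON. move_arm: Moves the arm, as the interface text tells. Its arguments: {"type":"object","properties":{"increments":{"type":"array","items":{"type":"array"}},"jaw":{"type":"number"}},"required":["increments"]}

```bash
ls; mkdir -p pics; cat > h.py <<'E'
import numpy as np, cv2
from plant import ctrl
def snap(n,fn):
    s=ctrl.snapshot(n); cv2.imwrite('pics/'+fn,cv2.cvtColor(s['color'],cv2.COLOR_RGB2BGR)); return s
def ray(s,u,v):
    K=np.array([[s['fx'],0,s['cx']],[0,s['fy'],s['cy']],[0,0,1]])
    p=cv2.undistortPoints(np.array([[[u,v]]],float),K,np.array(s['D'],float))[0,0]
    R=np.array(s['R']);t=np.array(s['t'])
    return -R.T@t, R.T@np.array([p[0],p[1],1])
def onplane(s,u,v,z):
    o,d=ray(s,u,v); return o+d*(z-o[2])/d[2]
def proj(s,X):
    K=np.array([[s['fx'],0,s['cx']],[0,s['fy'],s['cy']],[0,0,1]])
    r=cv2.Rodrigues(np.array(s['R'],float))[0]
    return cv2.projectPoints(np.array(X,float).reshape(-1,1,3),r,np.array(s['t'],float),K,np.array(s['D'],float))[0][:,0]
E
python3 - <<'E'
from h import *
import pickle
a=snap('scene','s0.png');b=snap('top','t0.png')
pickle.dump((a,b),open('s0.pkl','wb'))
for s in(a,b): print(-np.array(s['R']).T@np.array(s['t']),s['fx'])
print(ctrl.get_obs())
E
```

```text
pics
[-0.25447962  0.30876564  0.82158503] 481.5174415162198
[ 0.41455307 -0.18925959  1.39432885] 595.5805899045749
{'clock': 0.1, 'joint_pos': array([-5.54011376e+01,  2.05889455e+01,  6.39408893e-01, -1.71232574e-02,
       -7.01359098e+01, -1.65071351e+01]), 'qvel': array([-0.11541529, -0.00819395,  0.04777494,  0.06967979, -0.02685118,
       -0.06334063]), 'tau': array([-1.00826928e-03, -5.84163630e+01,  2.93752116e+01,  7.01552957e+00,
        1.01667762e-02, -5.00251053e-05]), 'tool_pos': array([ 0.20943806, -0.64118933,  0.19970304]), 'orientation': array([ 1.79913501e+02, -8.84618105e-03, -1.61914096e+02]), 'force': array([-0.3594085 ,  0.18127033, -1.02712564]), 'moment': array([-0.02753677, -0.01922252,  0.03387221]), 'opening': 0.08741806086020998}
```

View pics/s0.png

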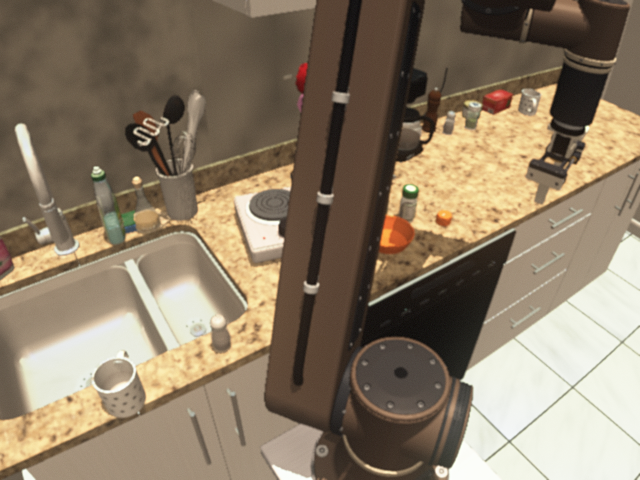

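View pics/t0.png

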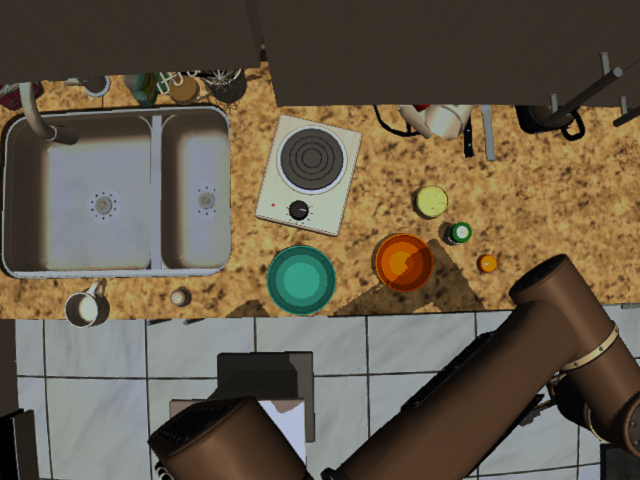

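The top view shows the knob at (299,210) on the hotplate, the teal bowl at (301,280), the orange bowl at (404,263) and the orange look-alike knob at (488,263). In the scene view the arm hides the knob. I'll measure these now.

```bash
python3 - <<'E'
from h import *
import pickle
a,b=pickle.load(open('s0.pkl','rb'))
c=b['color'][100:330,240:380]; cv2.imwrite('pics/t0z.png',cv2.resize(cv2.cvtColor(c,cv2.COLOR_RGB2BGR),None,fx=4,fy=2.6*1 if 0 else 4)[:600] if 0 else cv2.resize(cv2.cvtColor(b['color'][105:245,245:370],cv2.COLOR_RGB2BGR),None,fx=4,fy=4,interpolation=cv2.INTER_CUBIC))
for n,p,z in(('knob',(299,210),.09),('panel?',(299,210),.06),('teal',(301,280),.038),('orange',(404,263),.053),('tin',(432,202),.058),('jar',(460,233),.106),('shaker',(179,297),.09),('hp corner',(280,115),.06),('c2',(362,131),.06),('c3',(337,236),.06),('c4',(256,217),.06)):
    print(n,onplane(b,*p,z).round(4))
hsv=cv2.cvtColor(b['color'],cv2.COLOR_RGB2HSV)
m=cv2.inRange(hsv,(75,80,40),(100,255,255)); 
cs=cv2.findContours(m,cv2.RETR_EXTERNAL,cv2.CHAIN_APPROX_NONE)[0]
k=max(cs,key=cv2.contourArea); e=cv2.fitEllipse(cv2.convexHull(k)); print(e, onplane(b,*e[0],.038))
g=b['color'].max(2); m=np.zeros_like(g); m[198:224,284:314]=(g[198:224,284:314]<75)*255
cs=cv2.findContours(m,cv2.RETR_EXTERNAL,cv2.CHAIN_APPROX_NONE)[0]
k=max(cs,key=cv2.contourArea); print(cv2.boundingRect(k),cv2.minEnclosingCircle(k),cv2.fitEllipse(k))
E
```

```text
knob [ 0.5819 -0.1625  0.09  ]
panel? [ 0.5857 -0.1619  0.06  ]
teal [ 0.4283 -0.1625  0.038 ]
orange [ 0.4604 -0.3968  0.053 ]
tin [ 0.5979 -0.4659  0.058 ]
jar [ 0.5213 -0.516   0.106 ]
shaker [0.3959 0.1063 0.09  ]
hp corner [ 0.8079 -0.1224  0.06  ]
c2 [ 0.7659 -0.3104  0.06  ]
c3 [ 0.5248 -0.2461  0.06  ]
c4 [ 0.5722 -0.0645  0.06  ]
((300.8232727050781, 279.7794494628906), (68.7492446899414, 69.50257873535156), 150.76025390625) [ 0.42876386 -0.16210555  0.038     ]
(289, 201, 20, 20) ((298.3888854980469, 210.1666717529297), 9.852410316467285) ((298.34796142578125, 210.0479278564453), (18.19710350036621, 18.936222076416016), 157.34536743164062)
```

View pics/t0z.png

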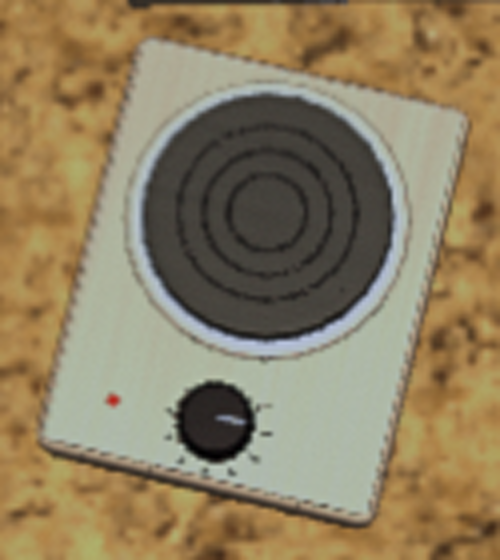

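Emit:
move_arm(increments=[[[20,26,0],-0.035],[[22,29,0],-0.035],[[22,29,0],-0.035],[[22,29,0],-0.035],[[22,29,0],-0.035],[[22,29,0],-0.035],[[22,29,0],-0.035],[[22,29,0],-0.035]], jaw=1)

```text
clock: 0.9
tool_pos: [0.3839, -0.4047, 0.1945]
orientation: [179.5, -0.3, -179.0]
force: [0.4, -0.9, -1.1]
opening: 0.088
```

Emit:
move_arm(increments=[[[26,33,0],-0.035],[[26,33,0],-0.035],[[26,33,0],-0.035],[[26,33,0],-0.035],[[26,33,0],-0.035],[[26,33,0],-0.035],[[20,25,0],-0.035],[[10,10,0],0]])

```text
clock: 1.7
tool_pos: [0.5753, -0.1577, 0.1927]
orientation: [179.5, -0.4, 166.4]
force: [-0.9, 0.1, 0.2]
opening: 0.0878
```

```bash
python3 - <<'E'
from h import *
import pickle
a=snap('scene','s1.png');b=snap('top','t1.png')
pickle.dump((a,b),open('s1.pkl','wb'))
o=ctrl.get_obs();print(o['tool_pos'],o['orientation'],o['joint_pos'],o['force'])
E
```

```text
[ 0.57502997 -0.15848836  0.19244668] [179.4662261   -0.443721   166.50820518] [   2.89133733   13.82982069   -9.60453069   -0.69310426  -66.84231091
 -106.11108538] [ 0.09901142 -0.46220511  0.84080501]
```

View pics/s1.png

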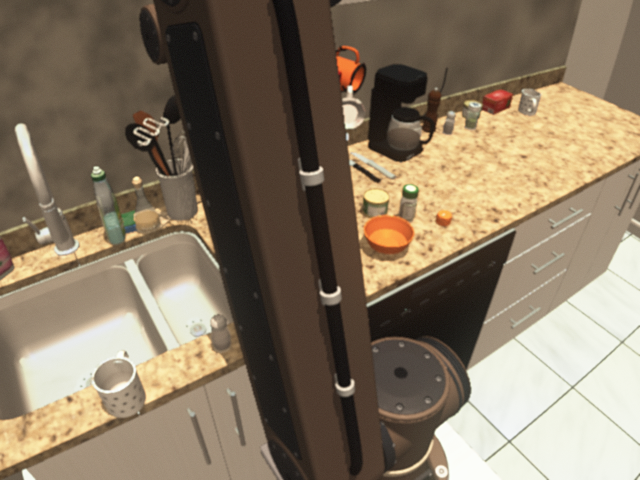

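View pics/t1.png

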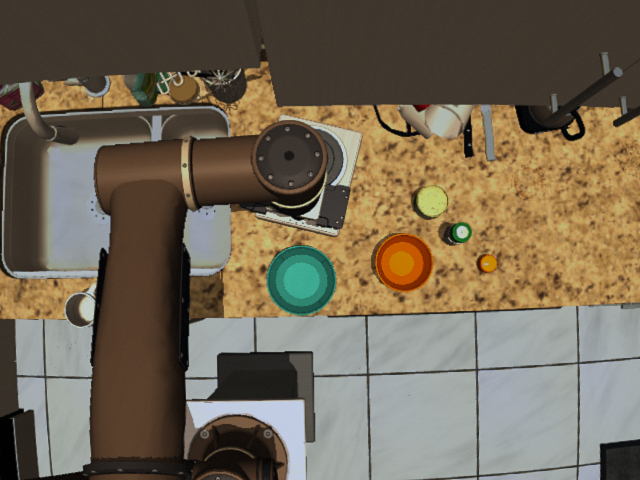

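```bash
python3 - <<'E'
from h import *
import pickle
a,b=pickle.load(open('s0.pkl','rb'))
for p in((298.4,210.1),(298.8,210.3),(299,210.5)): print(onplane(b,*p,.081).round(4))
th=np.linspace(0,2*np.pi,60)
for c in((.583,-.1615),(.582,-.162),(.5804,-.1642)):
    P=np.array([[c[0]+.021*np.cos(t),c[1]+.021*np.sin(t),z] for t in th for z in(.066,.096)])
    q=proj(b,P);print(c,q.min(0),q.max(0))
g=b['color'].max(2);print(g[198:224,299]);print(g[210,284:314])
E
```

```text
[ 0.5828 -0.161   0.081 ]
[ 0.5824 -0.1619  0.081 ]
[ 0.5819 -0.1623  0.081 ]
(0.583, -0.1615) [288.90787167 199.68838061] [308.12818432 220.15448099]
(0.582, -0.162) [289.14417461 200.1330433 ] [308.36074019 220.59238893]
(0.5804, -0.1642) [290.15964123 200.82988712] [309.35612306 221.27856552]
[184 182  83  22  38  42  42  42  40  41  48 107  50  45  43  46  46  47
  46  24   9   6  64 183 188 187]
[186 184 186 189 176  83  22  36  41  43  40  42  43  44  42  50  57  81
  95 140 154 150  70  25  83 173 187 184 184 184]
```

Emit:
move_arm(increments=[[[4,-2,0],0],[[3,-1,0],0],[[0,0,0],0],[[0,0,0],0],[[0,0,0],0],[[0,0,0],0],[[0,0,0],0],[[0,0,0],0]], jaw=0.5)

```text
clock: 2.6
tool_pos: [0.5796, -0.1659, 0.1924]
orientation: [179.5, -0.5, 166.3]
force: [-0.8, 0.3, -0.0]
opening: 0.0657
```

Emit:
move_arm(increments=[[[1,2,-20],0],[[1,1,-20],0],[[0,0,-20],0],[[0,0,-15],0],[[0,0,-5],0],[[0,0,0],0],[[0,0,0],0],[[0,0,0],0]])

```text
clock: 3.4
tool_pos: [0.5833, -0.1627, 0.1129]
orientation: [179.5, -0.2, 166.4]
force: [-0.5, -0.1, -1.0]
opening: 0.0656
```

```bash
python3 - <<'E'
from h import *
o=ctrl.get_obs();print(o['tool_pos'],o['orientation'],o['force'],o['opening'])
E
```

```text
[ 0.58333183 -0.16266014  0.11288125] [179.45523446  -0.21726165 166.37836456] [-0.50776173 -0.0908586  -0.97329537] 0.06562403893327348
```

Emit:
move_arm(increments=[[[0,1,-10],0],[[0,0,-10],0],[[0,0,-10],0],[[0,0,-8],0],[[0,0,-4],0],[[0,0,-1],0],[[0,0,0],0],[[0,0,0],0]])

```text
clock: 4.2
tool_pos: [0.5837, -0.1616, 0.0669]
orientation: [179.4, -0.1, 166.4]
force: [-0.8, 0.2, -0.9]
opening: 0.0659
```

```bash
python3 - <<'E'
from h import *
o=ctrl.get_obs();print(o['tool_pos'],o['orientation'],o['force'],o['opening'])
s=snap('top','t2.png')
s=snap('scene','s2.png')
o=ctrl.get_obs();print(o['tool_pos'],o['orientation'],o['force'],o['opening'])
E
```

```text
[ 0.58369559 -0.16163172  0.06690949] [ 1.79442334e+02 -1.44368184e-01  1.66380004e+02] [-0.81899404  0.21998298 -0.91808474] 0.06591354853294226
[ 0.58378296 -0.16161619  0.06708575] [ 1.79437831e+02 -1.27015373e-01  1.66381360e+02] [-0.5250365  -0.63402928 -0.68797461] 0.06570244548708007
```

Emit:
move_arm(increments=[[[0,0,0],0],[[0,0,0],0],[[0,0,0],0],[[0,0,0],0],[[0,0,0],0],[[0,0,0],0],[[0,0,0],0],[[0,0,0],0]], jaw=-1)

```text
clock: 5.1
tool_pos: [0.5858, -0.1612, 0.0697]
orientation: [179.4, 0.1, 166.4]
force: [-0.4, 0.2, -0.6]
opening: 0.0074
```

```bash
python3 - <<'E'
from h import *
o=ctrl.get_obs();print(o['tool_pos'],o['orientation'],o['force'],o['moment'],o['opening'])
E
```

```text
[ 0.58580283 -0.1611748   0.06966269] [1.79362227e+02 1.47523819e-01 1.66424666e+02] [-0.41438937  0.20804014 -0.58088375] [-0.02786406 -0.03392422  0.05950637] 0.007394858380876654
```

```bash
python3 - <<'E'
from h import *
s=snap('top','t3.png')
o=ctrl.get_obs();print(o['opening'],o['joint_pos'])
import subprocess
cv2.imwrite('pics/t3z.png',cv2.resize(cv2.cvtColor(s['color'][105:245,245:370],cv2.COLOR_RGB2BGR),None,fx=4,fy=4,interpolation=cv2.INTER_CUBIC))
s=snap('scene','s3.png')
o=ctrl.get_obs();print(o['tool_pos'],o['opening'])
E
```

```text
0.003927285772471177 [   2.61668507   20.67012678  -17.44721762   -0.72916293  -51.57493639
 -105.74243111]
[ 0.58570464 -0.16121305  0.06952913] 0.0020471682444009563
```

View pics/t3z.png

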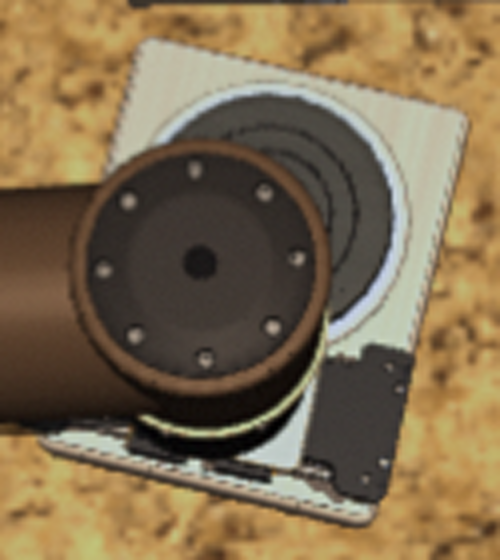

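View pics/s3.png

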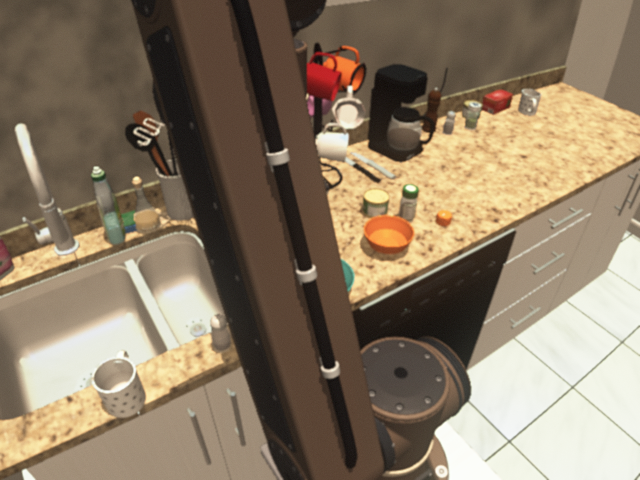

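```bash
python3 - <<'E'
from h import *
from scipy.spatial.transform import Rotation as Ro
o=ctrl.get_obs();T=Ro.from_euler('xyz',o['orientation'],degrees=True).as_matrix();p=o['tool_pos']
s=ctrl.snapshot('top')
im=cv2.imread('pics/t3.png')
pts=[p+T@np.array([sx*.039,sy*.0965,z]) for z in(-.066,-.15) for sx,sy in((1,1),(1,-1),(-1,-1),(-1,1))]
q=proj(s,pts);print(q.round(1));
big=cv2.resize(im[105:245,245:370],None,fx=4,fy=4,interpolation=cv2.INTER_CUBIC)
for k in(0,4): cv2.polylines(big,[((q[k:k+4]-[245,105]+.5)*4).astype(int)],True,(0,255,0) if k==0 else(255,0,255),1)
c=(proj(s,[p,p+T@[0,0,-.2],[.5826,-.1615,.081]])-[245,105]+.5)*4
for x in c: cv2.circle(big,tuple(x.astype(int).tolist()),4,(0,0,255),-1)
cv2.imwrite('pics/t3o.png',big);print(o['opening'],o['tool_pos'])
E
```

```text
[[250.  213.9]
 [338.6 233.1]
 [346.2 197.6]
 [258.1 178.5]
 [246.  209. ]
 [340.9 229.6]
 [349.  191.6]
 [254.7 171.2]]
0.0020471682444009563 [ 0.58570464 -0.16121305  0.06952913]
```

View pics/t3o.png

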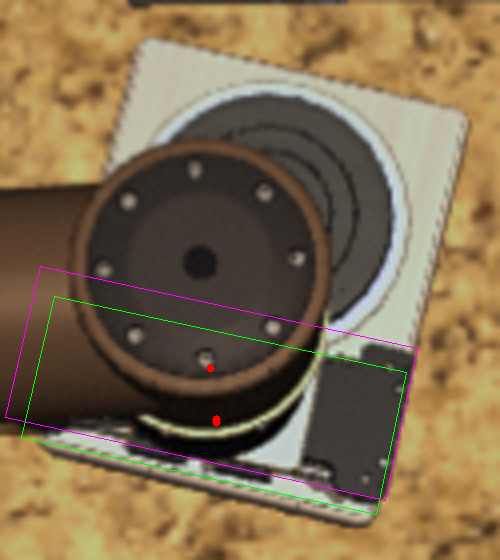

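Emit:
move_arm(increments=[[[0,0,15],0],[[0,0,30],0],[[0,25,30],0],[[0,40,0],0],[[0,40,0],0],[[0,35,0],0],[[0,0,0],0],[[0,0,0],0]], jaw=0.5)

```text
clock: 6.05
tool_pos: [0.5839, -0.017, 0.1459]
orientation: [179.3, -0.0, 166.2]
force: [-0.5, 0.1, 0.7]
opening: 0.0596
```

```bash
python3 - <<'E'
from h import *
import pickle
s=snap('top','t4.png');a=snap('scene','s4.png');pickle.dump((a,s),open('s4.pkl','wb'))
o=ctrl.get_obs();print(o['tool_pos'],o['opening'],o['force'],o['orientation'])
cv2.imwrite('pics/t4z.png',cv2.resize(cv2.cvtColor(s['color'][105:245,235:385],cv2.COLOR_RGB2BGR),None,fx=4,fy=4,interpolation=cv2.INTER_CUBIC))
E
```

```text
[ 0.5839015  -0.01790936  0.14577511] 0.06402962718847127 [ 0.33096034 -0.63053618 -0.15888878] [ 1.79350442e+02 -5.23123266e-02  1.66165728e+02]
```

View pics/t4z.png

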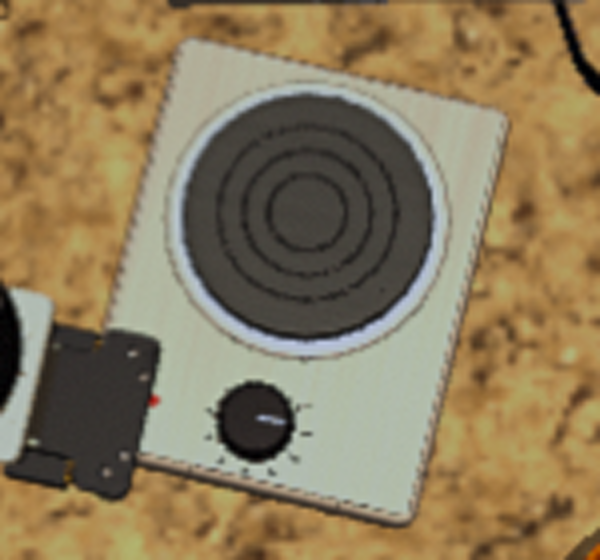

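View pics/s4.png

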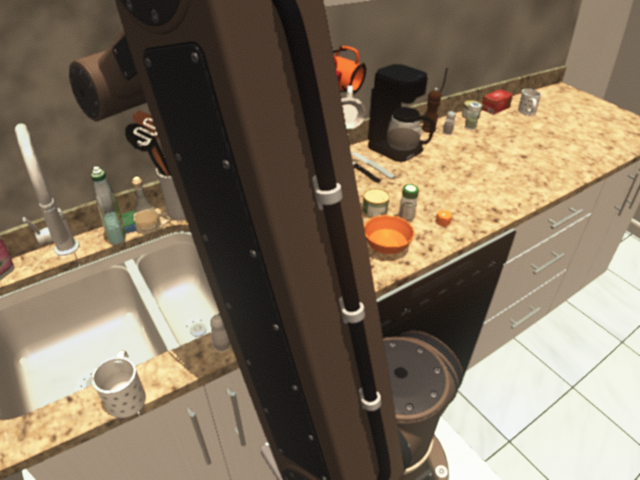

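```bash
python3 - <<'E'
from h import *
import pickle
from scipy.spatial.transform import Rotation as Ro
a,b=pickle.load(open('s0.pkl','rb'))
p=np.array([.20943,-.64119,.1997]);T=Ro.from_euler('xyz',[179.9,0,-161.9],degrees=True).as_matrix()
im=cv2.cvtColor(a['color'],cv2.COLOR_RGB2BGR)
f=6;x0,y0=510,110
big=cv2.resize(im[y0:y0+100,x0:x0+120],None,fx=f,fy=f,interpolation=cv2.INTER_CUBIC)
for v,c in(([0,0,0],(0,0,255)),([0,0,-.019],(0,255,255)),([0,.044,0],(0,255,0)),([0,-.044,0],(0,255,0)),([0,.0965,-.066],(255,0,255)),([0,-.0965,-.066],(255,0,255)),([0,0,-.066],(255,0,0))):
    q=(proj(a,[p+T@np.array(v)])[0]-[x0,y0]+.5)*f; cv2.circle(big,tuple(q.astype(int).tolist()),5,c,-1)
cv2.imwrite('pics/s0g.png',big)
E
```

```text
(no output)
```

View pics/s0g.png

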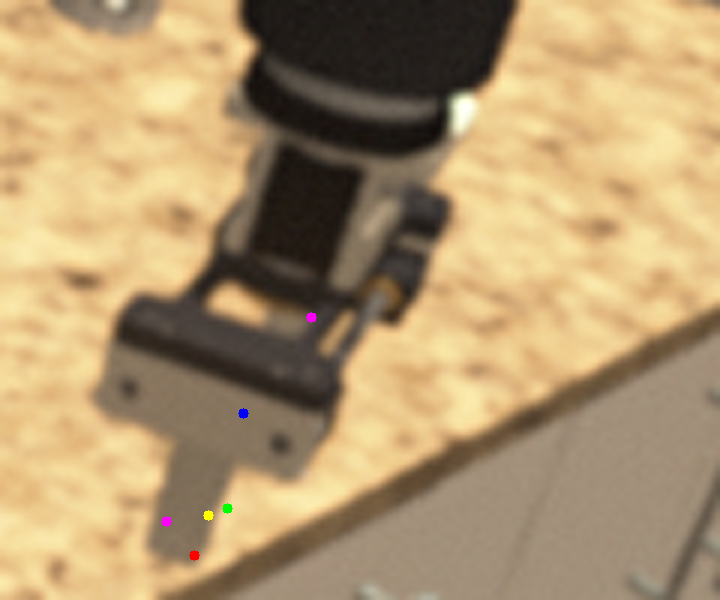

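```bash
python3 - <<'E'
from h import *
import pickle
from scipy.spatial.transform import Rotation as Ro
a,b=pickle.load(open('s0.pkl','rb'))
p=np.array([.20943,-.64119,.1997]);T=Ro.from_euler('xyz',[179.9,0,-161.9],degrees=True).as_matrix()
im=cv2.cvtColor(a['color'],cv2.COLOR_RGB2BGR)
f=6;x0,y0=520,125
big=cv2.resize(im[y0:y0+95,x0:x0+100],None,fx=f,fy=f,interpolation=cv2.INTER_CUBIC)
def P(v): return ((proj(a,[p+T@np.array(v)])[0]-[x0,y0]+.5)*f).astype(int)
for y,c in((.044,(0,255,0)),(.065,(0,200,0)),(-.044,(0,0,255)),(-.065,(0,0,180))):
    cv2.polylines(big,[np.array([P([sx*.0095,y,z]) for sx,z in((-1,0),(1,0),(1,-.066),(-1,-.066))])],True,c,1)
for sy in(1,-1): 
    cv2.polylines(big,[np.array([P([sx*.039,sy*.0965,z]) for sx,z in((-1,-.066),(1,-.066),(1,-.1),(-1,-.1))])],True,(255,0,255),1)
cv2.imwrite('pics/s0g2.png',big)
E
```

```text
(no output)
```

View pics/s0g2.png

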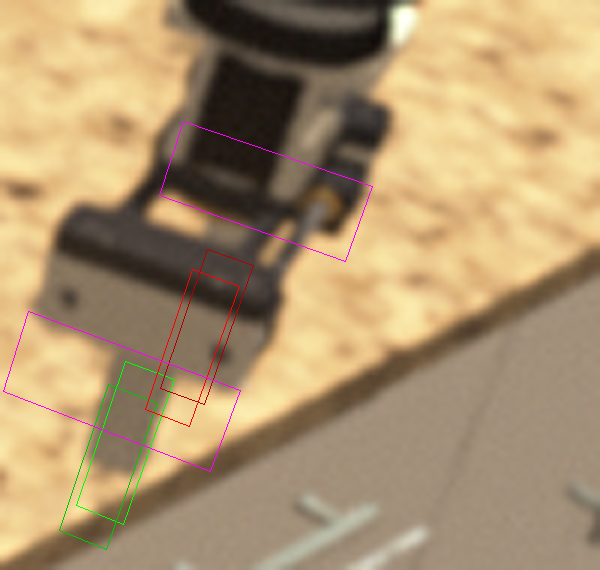

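```bash
python3 - <<'E'
from h import *
import pickle
from scipy.spatial.transform import Rotation as Ro
a,b=pickle.load(open('s0.pkl','rb'))
p=np.array([.20943,-.64119,.1997]);T=Ro.from_euler('xyz',[179.9,0,-161.9],degrees=True).as_matrix()
def loc(u,v,y):
    o,d=ray(a,u/6+520-.5,v/6+125-.5); n=T[:,1]; k=(y-n@(o-p))/(n@d); return T.T@(o+k*d-p)
for y in(.044,.065):
  for uv in((85,460),(130,472)): print('tip',y,uv,loc(*uv,y).round(4))
for uv in((35,310),(240,390)): print('body',loc(*uv,.0965).round(4))
im=cv2.cvtColor(a['color'],cv2.COLOR_RGB2BGR)
cv2.imwrite('pics/s0g3.png',cv2.resize(im[165:215,525:575],None,fx=12,fy=12,interpolation=cv2.INTER_CUBIC))
E
```

```text
tip 0.044 (85, 460) [-0.0121  0.044  -0.0203]
tip 0.044 (130, 472) [ 0.0052  0.044  -0.0226]
tip 0.065 (85, 460) [-0.0088  0.065  -0.0329]
tip 0.065 (130, 472) [ 0.0082  0.065  -0.0351]
body [-0.037   0.0965 -0.1016]
body [ 0.0389  0.0965 -0.1003]
```

View pics/s0g3.png

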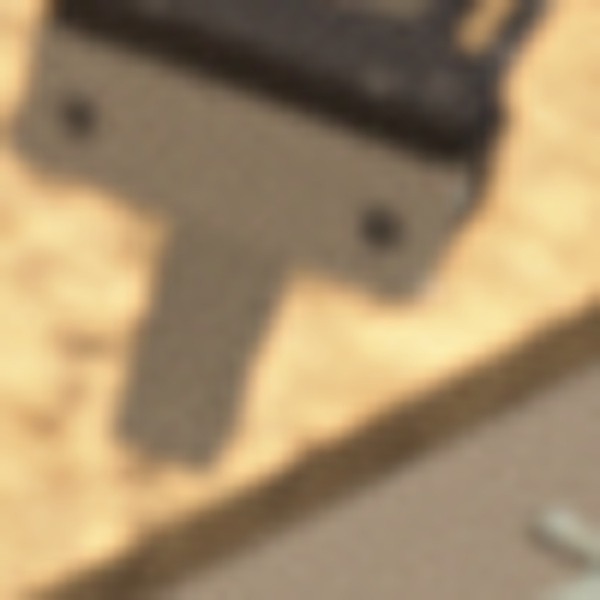

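Emit:
move_arm(increments=[[[0,-25,0],0],[[0,-40,0],0],[[0,-40,0],0],[[0,-30,0],0],[[0,-8,0],0],[[0,0,-15],0],[[0,0,-15],0],[[0,0,-5],0]], jaw=0.5)

```text
clock: 6.95
tool_pos: [0.582, -0.1741, 0.1092]
orientation: [179.4, -0.1, 165.6]
force: [-0.1, -0.1, -1.3]
opening: 0.0656
```

```bash
python3 - <<'E'
from h import *
o=ctrl.get_obs();print(o['tool_pos'],o['orientation'],o['force'],o['opening'])
E
```

```text
[ 0.58196534 -0.17413494  0.10919967] [ 1.79391882e+02 -7.06062557e-02  1.65617023e+02] [-0.08420443 -0.12290004 -1.30080555] 0.06556843886110515
```

Emit:
move_arm(increments=[[[0,6,0],0],[[0,4,0],0],[[0,1,0],0],[[0,0,-12],0],[[0,0,-12],0],[[0,0,-10],0],[[0,0,-4],0],[[0,0,0],0]])

```text
clock: 7.75
tool_pos: [0.5819, -0.1617, 0.0685]
orientation: [179.4, -0.1, 165.7]
force: [-0.4, -0.2, 0.2]
opening: 0.0655
```

```bash
python3 - <<'E'
from h import *
o=ctrl.get_obs();print(o['tool_pos'],o['orientation'],o['force'],o['opening'])
E
```

```text
[ 0.58190742 -0.16166469  0.06852798] [ 1.79397280e+02 -7.10644847e-02  1.65653362e+02] [-0.42862958 -0.19635356  0.19267115] 0.06551176549207967
```

Emit:
move_arm(increments=[[[0,0,-5],0],[[0,0,-6],0],[[0,0,-6],0],[[0,0,-6],0],[[0,0,-4],0],[[0,0,-2],0],[[0,0,0],0],[[0,0,0],0]])

```text
clock: 8.55
tool_pos: [0.5822, -0.162, 0.0371]
orientation: [179.4, -0.1, 165.6]
force: [-0.0, -0.5, -0.2]
opening: 0.0658
```

```bash
python3 - <<'E'
from h import *
o=ctrl.get_obs();print(o['tool_pos'],o['orientation'],o['force'],o['opening'])
E
```

```text
[ 0.582205   -0.16201189  0.03705289] [ 1.79409709e+02 -5.93074732e-02  1.65643644e+02] [-0.02487917 -0.45362147 -0.22688542] 0.06581937958086674
```

Emit:
move_arm(increments=[[[0,0,0],0],[[0,0,0],0],[[0,0,0],0],[[0,0,0],0],[[0,0,0],0],[[0,0,0],0],[[0,0,0],0],[[0,0,0],0]], jaw=-1)

```text
clock: 9.35
tool_pos: [0.5837, -0.1596, 0.0378]
orientation: [179.2, 0.1, 165.7]
force: [1.1, 0.2, -0.3]
opening: 0.0421
```

```bash
python3 - <<'E'
from h import *
o=ctrl.get_obs();print(o['tool_pos'],o['orientation'],o['force'],o['moment'],o['opening'])
E
```

```text
[ 0.5837485  -0.15961348  0.03776626] [1.79211947e+02 9.86037482e-02 1.65655256e+02] [ 1.08296684  0.17005639 -0.31361604] [ 0.26795675 -0.15440714  0.1046751 ] 0.042095108726709476
```

Emit:
move_arm(increments=[[[0,0,0.1],0.15],[[0,0,0.1],0.15],[[0,0,0.1],0.15],[[0,0,0.1],0.15],[[0,0,0.1],-0.15],[[0,0,0.1],-0.15],[[0,0,0.1],-0.15],[[0,0,0.1],-0.15]])

```text
clock: 10.15
tool_pos: [0.5838, -0.1595, 0.0379]
orientation: [179.1, 0.1, 166.4]
force: [0.5, -0.0, -1.3]
opening: 0.0422
```

```bash
python3 - <<'E'
from h import *
o=ctrl.get_obs();print(o['tool_pos'],o['orientation'],o['force'],o['moment'],o['opening'])
E
```

```text
[ 0.58378548 -0.15950225  0.03792185] [1.79129808e+02 1.36416011e-01 1.66417218e+02] [ 0.52054111 -0.03755481 -1.31741198] [ 0.10859133 -0.27615268  0.19891697] 0.04215871338902807
```

Emit:
move_arm(increments=[[[0,0,0.3],0.15],[[0,0,0.3],0.15],[[0,0,0.3],0.15],[[0,0,0.3],0.15],[[0,0,0.3],0.1],[[0,0,0.3],-0.15],[[0,0,0.3],-0.15],[[0,0,0.3],-0.15]])

```text
clock: 10.95
tool_pos: [0.5836, -0.1594, 0.0383]
orientation: [179.0, 0.1, -179.4]
force: [1.1, 0.5, -3.0]
opening: 0.042
```

```bash
python3 - <<'E'
from h import *
o=ctrl.get_obs();print(o['tool_pos'],o['orientation'],o['force'],o['moment'],o['opening'])
E
```

```text
[ 0.5836413  -0.15941042  0.03828322] [ 1.79023550e+02  1.39347900e-01 -1.79407874e+02] [ 1.1359618   0.49747307 -2.98194167] [ 0.04107286 -0.55297081  0.18751577] 0.04199881458050215
```

Emit:
move_arm(increments=[[[0,0,0.4],-0.15],[[0,0,0.4],-0.15],[[0,0,0.4],-0.15],[[0,0,0.4],-0.15],[[0,0,0.4],-0.15],[[0,0,0.4],-0.1],[[0,0,0.4],0.15],[[0,0,0.4],0.15]])

```text
clock: 11.75
tool_pos: [0.584, -0.1595, 0.0388]
orientation: [179.0, 0.1, 148.5]
force: [0.9, 0.7, -3.3]
opening: 0.042
```

```bash
cat > o.py <<'E'
from h import *
o=ctrl.get_obs();print(o['tool_pos'].round(4),o['orientation'].round(2),o['force'].round(1),o['moment'].round(2),o['opening'])
E
python3 o.py
```

```text
[ 0.584  -0.1595  0.0388] [1.7897e+02 1.1000e-01 1.4850e+02] [ 0.9  0.7 -3.3] [ 0.05 -0.4  -0.19] 0.04202308138994973
```

Emit:
move_arm(increments=[[[0,0,0.5],0.15],[[0,0,0.5],0.15],[[0,0,0.5],0.15],[[0,0,0.5],0.15],[[0,0,0.5],0.15],[[0,0,0.5],0.1],[[0,0,0.5],-0.15],[[0,0,0.5],-0.15]])

```text
clock: 12.55
tool_pos: [0.5836, -0.1593, 0.0393]
orientation: [178.8, 0.0, -179.5]
force: [2.0, -0.2, -4.7]
opening: 0.042
```

Emit:
move_arm(increments=[[[0,0,0.5],-0.15],[[0,0,0.5],-0.15],[[0,0,0.5],-0.15],[[0,0,0.5],-0.15],[[0,0,0.5],-0.15],[[0,0,0.5],0.15],[[0,0,0.5],0.15],[[0,0,0.5],0.15]])

```text
clock: 13.35
tool_pos: [0.5838, -0.1593, 0.04]
orientation: [178.8, -0.0, 162.6]
force: [1.0, -0.8, -3.6]
opening: 0.042
```

Emit:
move_arm(increments=[[[0,0,0.5],0.15],[[0,0,0.5],0.15],[[0,0,0.5],0.15],[[0,0,0.5],0.15],[[0,0,0.5],-0.15],[[0,0,0.5],-0.15],[[0,0,0.5],-0.15],[[0,0,0.5],-0.15]])

```text
clock: 14.15
tool_pos: [0.5838, -0.1592, 0.0406]
orientation: [178.6, -0.0, 163.1]
force: [3.1, 0.1, -4.6]
opening: 0.0422
```

Emit:
move_arm(increments=[[[0,0,0.5],-0.15],[[0,0,0.5],-0.15],[[0,0,0.5],-0.15],[[0,0,0.5],0.15],[[0,0,0.5],0.15],[[0,0,0.5],0.15],[[0,0,0.5],0.15],[[0,0,0.5],0.15]])

```text
clock: 14.95
tool_pos: [0.5835, -0.1592, 0.0413]
orientation: [178.6, -0.1, 179.7]
force: [0.8, -0.2, -3.1]
opening: 0.042
```

```bash
python3 o.py
```

```text
[ 0.5835 -0.1592  0.0413] [ 1.7855e+02 -1.4000e-01  1.7972e+02] [ 0.8 -0.2 -3.1] [-0.17 -0.49 -0.18] 0.0420011419198524
```

Emit:
move_arm(increments=[[[0,0,0.6],0.15],[[0,0,0.6],0.1],[[0,0,0.6],-0.15],[[0,0,0.6],-0.15],[[0,0,0.6],-0.15],[[0,0,0.6],-0.15],[[0,0,0.6],-0.15],[[0,0,0.6],-0.15]])

```text
clock: 15.75
tool_pos: [0.5841, -0.1592, 0.0423]
orientation: [178.4, -0.2, 142.8]
force: [2.3, -0.4, -4.5]
opening: 0.0419
```

Emit:
move_arm(increments=[[[0,0,0.6],0.15],[[0,0,0.6],0.15],[[0,0,0.6],0.15],[[0,0,0.6],0.15],[[0,0,0.6],0.15],[[0,0,0.6],0.15],[[0,0,0.6],-0.15],[[0,0,0.6],-0.15]])

```text
clock: 16.55
tool_pos: [0.5834, -0.159, 0.0434]
orientation: [178.3, -0.3, 177.1]
force: [2.6, 0.2, -5.5]
opening: 0.042
```

```bash
python3 o.py
```

```text
[ 0.5834 -0.159   0.0434] [178.32  -0.27 177.13] [ 2.6  0.2 -5.5] [-0.07 -0.83  0.09] 0.04195976413939591
```

Emit:
move_arm(increments=[[[0,0,0.5],-0.15],[[0,0,0.5],-0.15],[[0,0,0.5],-0.15],[[0,0,0.5],-0.15],[[0,0,0.5],0.15],[[0,0,0.5],0.15],[[0,0,0.5],0.15],[[0,0,0.5],0.15]])

```text
clock: 17.35
tool_pos: [0.5834, -0.159, 0.0443]
orientation: [178.2, -0.3, 176.5]
force: [0.8, 0.1, -3.1]
opening: 0.0423
```

Emit:
move_arm(increments=[[[0,0,0.5],0.15],[[0,0,0.5],0.1],[[0,0,0.5],-0.15],[[0,0,0.5],-0.15],[[0,0,0.5],-0.15],[[0,0,0.5],-0.15],[[0,0,0.5],-0.15],[[0,0,0.5],-0.15]])

```text
clock: 18.15
tool_pos: [0.5842, -0.159, 0.0451]
orientation: [178.1, -0.3, 139.6]
force: [1.9, 0.5, -4.9]
opening: 0.0419
```

```bash
python3 o.py
```

```text
[ 0.5842 -0.159   0.0451] [178.1   -0.34 139.6 ] [ 1.9  0.5 -4.9] [-0.36 -0.71  0.1 ] 0.041879064006633326
```

Emit:
move_arm(increments=[[[0,0,0.5],0.15],[[0,0,0.5],0.15],[[0,0,0.5],0.15],[[0,0,0.5],0.15],[[0,0,0.5],0.15],[[0,0,0.5],0.15],[[0,0,0.5],-0.15],[[0,0,0.5],-0.15]])

```text
clock: 18.95
tool_pos: [0.5834, -0.1588, 0.0459]
orientation: [178.0, -0.5, 173.9]
force: [1.8, 1.1, -5.1]
opening: 0.0421
```

Emit:
move_arm(increments=[[[0,0,0.5],-0.15],[[0,0,0.5],-0.15],[[0,0,0.5],-0.15],[[0,0,0.5],-0.15],[[0,0,0.5],0.15],[[0,0,0.5],0.15],[[0,0,0.5],0.15],[[0,0,0.5],0.15]])

```text
clock: 19.75
tool_pos: [0.5834, -0.1588, 0.0467]
orientation: [177.9, -0.5, 173.3]
force: [1.2, -0.6, -3.7]
opening: 0.0417
```

```bash
python3 o.py
```

```text
[ 0.5834 -0.1588  0.0467] [177.88  -0.53 173.26] [ 1.2 -0.6 -3.7] [-0.15 -0.4  -0.11] 0.04174981631500197
```

Emit:
move_arm(increments=[[[0,0,0.5],0.15],[[0,0,0.5],0.15],[[0,0,0.5],0.1],[[0,0,0.5],-0.15],[[0,0,0.5],-0.15],[[0,0,0.5],-0.15],[[0,0,0.5],-0.15],[[0,0,0.5],-0.15]])

```text
clock: 20.55
tool_pos: [0.5838, -0.1587, 0.0476]
orientation: [177.7, -0.6, 153.5]
force: [1.8, 0.3, -3.8]
opening: 0.0417
```

Emit:
move_arm(increments=[[[0,0,0.5],-0.15],[[0,0,0.5],0.15],[[0,0,0.5],0.15],[[0,0,0.5],0.15],[[0,0,0.5],0.15],[[0,0,0.5],0.15],[[0,0,0.5],0.15],[[0,0,0.5],0.15]])

```text
clock: 21.35
tool_pos: [0.5827, -0.1591, 0.0491]
orientation: [177.6, -0.7, -155.4]
force: [0.7, -0.7, -3.5]
opening: 0.0421
```

```bash
python3 o.py
```

```text
[ 0.5827 -0.1591  0.0491] [ 177.63   -0.68 -155.42] [ 0.7 -0.7 -3.5] [-0.26 -0.47 -0.08] 0.04210751868669876
```

Emit:
move_arm(increments=[[[0,0,0.4],-0.15],[[0,0,0.4],-0.15],[[0,0,0.4],-0.15],[[0,0,0.4],-0.15],[[0,0,0.4],-0.15],[[0,0,0.4],-0.15],[[0,0,0.4],-0.15],[[0,0,0.4],-0.15]])

```text
clock: 22.15
tool_pos: [0.5843, -0.1587, 0.0501]
orientation: [177.5, -0.6, 136.2]
force: [1.8, -0.5, -3.2]
opening: 0.0421
```

Emit:
move_arm(increments=[[[0,0,0.4],0.15],[[0,0,0.4],0.15],[[0,0,0.4],0.15],[[0,0,0.4],0.15],[[0,0,0.4],0.15],[[0,0,0.4],0.15],[[0,0,0.4],0.15],[[0,0,0.4],0.15]])

```text
clock: 22.95
tool_pos: [0.5827, -0.159, 0.0511]
orientation: [177.4, -0.8, -155.6]
force: [0.3, 0.3, -2.7]
opening: 0.0422
```

```bash
python3 o.py
```

```text
[ 0.5827 -0.159   0.0511] [ 177.37   -0.76 -155.62] [ 0.3  0.3 -2.7] [-0.26 -0.4  -0.02] 0.04222314612314502
```

13.3 mm of rise so far; the pull is falling to about 3 N.

Emit:
move_arm(increments=[[[0,0,0.5],-0.15],[[0,0,0.5],-0.15],[[0,0,0.5],-0.15],[[0,0,0.5],-0.15],[[0,0,0.5],-0.15],[[0,0,0.5],-0.15],[[0,0,0.5],-0.15],[[0,0,0.5],-0.15]])

```text
clock: 23.75
tool_pos: [0.5844, -0.1586, 0.0523]
orientation: [177.2, -0.7, 136.0]
force: [2.7, -0.7, -3.9]
opening: 0.0415
```

Emit:
move_arm(increments=[[[0,0,0.5],0.15],[[0,0,0.5],0.15],[[0,0,0.5],0.15],[[0,0,0.5],0.15],[[0,0,0.5],0.15],[[0,0,0.5],0.15],[[0,0,0.5],0.15],[[0,0,0.5],0.15]])

```text
clock: 24.55
tool_pos: [0.5827, -0.159, 0.0541]
orientation: [177.1, -0.9, -155.8]
force: [0.4, -0.3, -1.0]
opening: 0.042
```

```bash
python3 o.py
```

```text
[ 0.5827 -0.159   0.0541] [ 177.12   -0.86 -155.82] [ 0.4 -0.3 -1. ] [-0.24 -0.27  0.04] 0.041961337868751815
```

Emit:
move_arm(increments=[[[0,0,0.6],-0.15],[[0,0,0.6],-0.15],[[0,0,0.6],-0.15],[[0,0,0.6],-0.15],[[0,0,1],-0.1],[[0,0,1],0],[[0,0,1],0],[[0,0,1],0]])

```text
clock: 25.35
tool_pos: [0.5817, -0.1598, 0.0601]
orientation: [177.1, -1.0, 164.2]
force: [0.5, -0.0, -1.3]
opening: 0.0421
```

```bash
python3 o.py
```

```text
[ 0.5817 -0.1598  0.0601] [177.12  -0.96 164.23] [ 0.5 -0.  -1.3] [-0.26 -0.14  0.02] 0.04207439468377146
```

Emit:
move_arm(increments=[[[0,0,10],0],[[0,0,15],0],[[-10,0,10],0],[[-25,0,0],0],[[-30,0,0],0],[[-30,0,0],0],[[-25,0,0],0],[[-10,0,0],0]])

```text
clock: 26.15
tool_pos: [0.4461, -0.1598, 0.0997]
orientation: [177.1, -0.8, 164.7]
force: [1.1, 0.3, -0.3]
opening: 0.0424
```

```bash
python3 o.py; python3 - <<'E'
from h import *
s=snap('top','t5.png');snap('scene','s5.png')
cv2.imwrite('pics/t5z.png',cv2.resize(cv2.cvtColor(s['color'][140:330,220:400],cv2.COLOR_RGB2BGR),None,fx=3,fy=3,interpolation=cv2.INTER_CUBIC))
E
```

```text
[ 0.4461 -0.1598  0.0997] [177.1   -0.82 164.73] [ 1.1  0.3 -0.3] [-0.26 -0.07 -0.08] 0.04237579167243594
```

View pics/t5z.png

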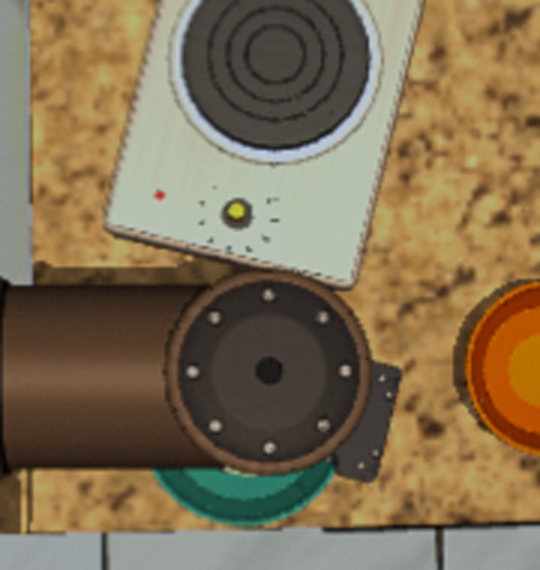

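View pics/s5.png

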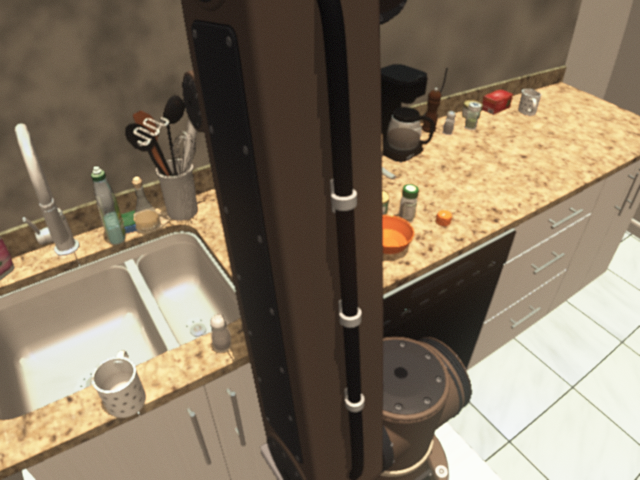

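Emit:
move_arm(increments=[[[-8,0,-10],0],[[-6,0,-15],0],[[-1,0,-15],0],[[0,0,-15],0],[[0,0,-15],0],[[0,0,-10],0],[[0,0,-4],0],[[0,0,0],0]])

```text
clock: 27.05
tool_pos: [0.4344, -0.1599, 0.0106]
orientation: [177.1, -0.6, 164.9]
force: [0.1, -0.1, -0.9]
opening: 0.0417
```

```bash
python3 o.py
```

```text
[ 0.4344 -0.1599  0.0106] [177.1   -0.63 164.87] [ 0.1 -0.1 -0.9] [-0.26 -0.04 -0.05] 0.0416671908144822
```

Emit:
move_arm(increments=[[[-3,-1,-4],0],[[-1,0,-8],0],[[0,0,-8],0],[[0,0,-5],0],[[0,0,-3],0],[[0,0,-1],0],[[0,0,0],0],[[0,0,0],0]])

```text
clock: 27.85
tool_pos: [0.4315, -0.1611, -0.0195]
orientation: [177.1, -0.5, 164.9]
force: [0.3, 0.1, -0.6]
opening: 0.0417
```

```bash
python3 o.py
```

```text
[ 0.4315 -0.1611 -0.0195] [177.08  -0.48 164.9 ] [ 0.3  0.1 -0.6] [-0.22  0.08  0.03] 0.04171945505683799
```

Emit:
move_arm(increments=[[[0,0,-1],0],[[0,0,-1],0],[[0,0,-1],0],[[0,0,-0.5],0],[[0,0,0],0],[[0,0,0],0],[[0,0,0],0],[[0,0,0],0]])

```text
clock: 28.65
tool_pos: [0.4323, -0.1611, -0.0192]
orientation: [177.1, -0.3, 165.0]
force: [-0.8, 0.5, -1.4]
opening: 0.042
```

```bash
python3 o.py
```

```text
[ 0.4323 -0.1611 -0.0192] [177.06  -0.33 164.98] [-0.8  0.5 -1.4] [-0.21  0.04  0.03] 0.041999049841085066
```

Emit:
move_arm(increments=[[[0,0,-1.5],0],[[0,0,-1.5],0],[[0,0,-1.5],0],[[0,0,0],0],[[0,0,0],0],[[0,0,0],0],[[0,0,0],0],[[0,0,0],0]])

```text
clock: 29.45
tool_pos: [0.4326, -0.1612, -0.0198]
orientation: [177.1, -0.3, 165.1]
force: [-0.6, 0.5, 2.7]
opening: 0.0423
```

```bash
python3 o.py; python3 -c "
from h import *
print(ctrl.get_obs()['joint_pos'])"
```

```text
[ 0.4326 -0.1612 -0.0198] [177.1   -0.32 165.14] [-0.6  0.5  2.7] [ 0.   0.2 -0. ] 0.042269965725363345
[   1.27968553   16.92187417  -38.31947629   -5.09867199  -34.36642
 -101.94971403]
```

Emit:
move_arm(increments=[[[0,0,0],0],[[0,0,0],0],[[0,0,0],0],[[0,0,0],0],[[0,0,0],0],[[0,0,0],0],[[0,0,0],0],[[0,0,0],0]], jaw=0.1)

```text
clock: 30.25
tool_pos: [0.4335, -0.1608, -0.0195]
orientation: [177.1, -0.3, 165.1]
force: [-0.5, 1.5, 2.2]
opening: 0.0482
```

```bash
python3 o.py
```

```text
[ 0.4335 -0.1608 -0.0195] [177.07  -0.27 165.15] [-0.5  1.5  2.2] [0.5  0.1  0.02] 0.04817082486047624
```

Emit:
move_arm(increments=[[[0,0,2],0],[[0,0,3],0],[[0,0,5],0],[[0,0,10],0],[[0,0,15],0],[[0,0,20],0],[[0,0,25],0],[[0,0,25],0]])

```text
clock: 31.05
tool_pos: [0.4296, -0.1614, 0.0891]
orientation: [177.2, -0.7, 165.1]
force: [0.5, -0.2, 0.5]
opening: 0.0481
```

Emit:
move_arm(increments=[[[0,20,15],0],[[0,40,0],0],[[0,40,0],0],[[0,40,0],0],[[0,40,0],0],[[0,20,0],0],[[0,0,0],0],[[0,0,0],0]])

```text
clock: 31.85
tool_pos: [0.4323, 0.045, 0.1169]
orientation: [176.8, 0.2, 165.0]
force: [-0.6, -0.2, -0.2]
opening: 0.0484
```

```bash
python3 o.py; python3 - <<'E'
from h import *
import pickle
s=snap('top','t6.png');a=snap('scene','s6.png');pickle.dump((a,s),open('s6.pkl','wb'))
cv2.imwrite('pics/t6z.png',cv2.resize(cv2.cvtColor(s['color'][140:330,220:400],cv2.COLOR_RGB2BGR),None,fx=3,fy=3,interpolation=cv2.INTER_CUBIC))
E
```

```text
[0.4323 0.045  0.1169] [176.81   0.23 165.01] [-0.6 -0.2 -0.2] [-0.24  0.05  0.06] 0.04841776510871586
```

View pics/t6z.png

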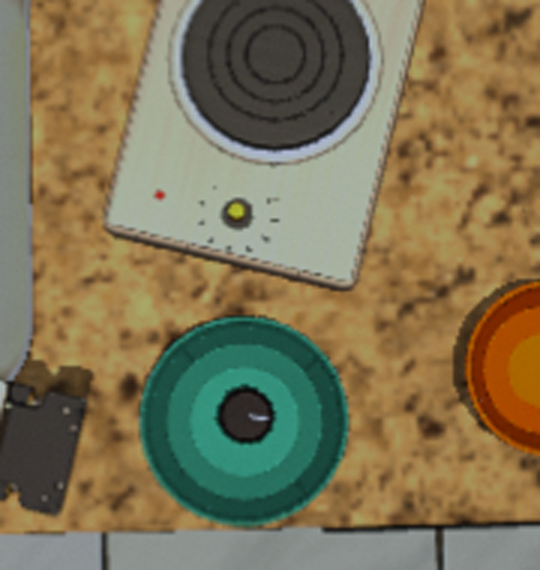

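View pics/s6.png

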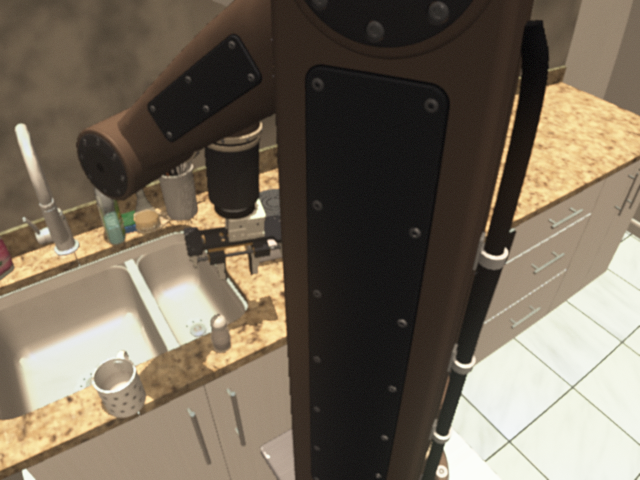

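```bash
python3 - <<'E'
from h import *
import pickle
_,b0=pickle.load(open('s0.pkl','rb'));_,b=pickle.load(open('s6.pkl','rb'))
for s in(b0,b):
    hsv=cv2.cvtColor(s['color'],cv2.COLOR_RGB2HSV)
    m=cv2.inRange(hsv,(75,80,40),(100,255,255));m[:,:240]=0
    k=max(cv2.findContours(m,cv2.RETR_EXTERNAL,cv2.CHAIN_APPROX_NONE)[0],key=cv2.contourArea); e=cv2.fitEllipse(cv2.convexHull(k)); print('bowl',np.round(e[0],2),np.round(e[1],1),onplane(s,*e[0],.038).round(4))
g=b['color'].max(2); m=np.zeros_like(g); m[260:300,280:325]=(g[260:300,280:325]<75)*255
k=max(cv2.findContours(m,cv2.RETR_EXTERNAL,cv2.CHAIN_APPROX_NONE)[0],key=cv2.contourArea); e=cv2.fitEllipse(k);print('knob',e,onplane(b,*e[0],.02))
d=np.abs(b['color'].astype(int)-b0['color']).max(2)
for n,(y,x) in dict(orange=slice,).items() if 0 else {}: pass
print('right-side diff',(d[190:290,360:505]>40).sum(),'hotplate diff',[(r,c) for r,c in np.argwhere(d[105:245,250:370]>60)+[105,250]][:3],(d[105:245,250:370]>60).sum(),(d[225:245,250:370]>40).sum(),(d[105:195,250:370]>40).sum())
E
```

```text
bowl [300.82 279.78] [68.7 69.5] [ 0.4288 -0.1621  0.038 ]
bowl [300.84 279.78] [68.8 69.5] [ 0.4288 -0.1621  0.038 ]
knob ((301.5716247558594, 277.95208740234375), (17.79876136779785, 18.468284606933594), 161.0971221923828) [ 0.43311804 -0.16356597  0.02      ]
right-side diff 1981 hotplate diff [(np.int64(200), np.int64(296)), (np.int64(200), np.int64(297)), (np.int64(200), np.int64(298))] 272 0 0
```

View pics/t6.png

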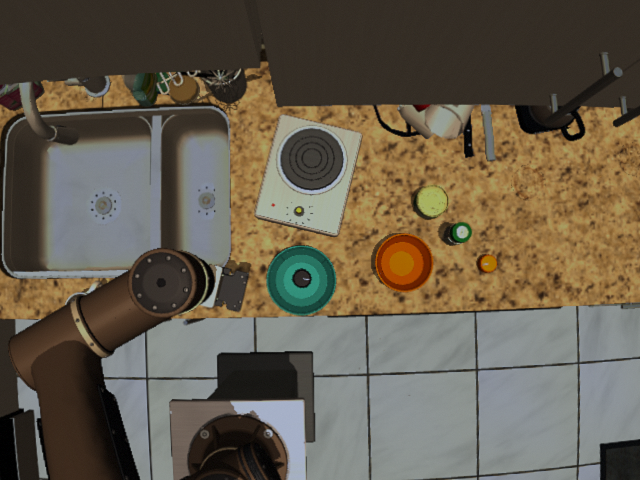

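The top view shows the knob upright in the bowl at (302,278). The tin, jar, orange bowl and orange look-alike are at their original pixels, so the difference on that side is the arm's shadow having gone.

```bash
python3 - <<'E'
from plant import ctrl
o=ctrl.get_obs();print(o['force'],o['qvel'].round(2));print(ctrl.close_job())
E
```

```text
[ 0.78378235 -0.45538664 -0.18973125] [-0.87  0.47 -0.19 -0.06  0.23 -0.05]
the job is handed in; nothing more can be done
None
```

The knob is off the hotplate and standing right way up in the teal bowl, about 5 mm from the bowl's centre. I handed the job in at about 32 s.

- **Removal:** I turned the knob to and fro about 0.6 rad either side while pulling up lightly. The highest pull at the end of any move was 5.5 N. Forces within a move were not logged, so a brief peak could have been higher. By the spring figures, 5.5 N lifts the spindle about 0.2 mm, far below the 1.25 mm that ruins the mounting.
- **Last checks:** In the top camera view the bowl had not moved, and the orange bowl, tin, jar and orange look-alike looked to be in their original places. The hotplate had not moved and its spindle stood in place. The salt shaker was partly behind the arm in that view, but it stood in place in the side view. The gripper was clear of everything, with about 1 N on the wrist sensor, which is noise level.

**What disagreed or went wrong:**
- **First grasp:** It closed on nothing, probably just brushing the top of the knob, and the knob did not move. Measured in the side view, the real fingertips sit about 34 mm higher than the reported tool position, so I corrected for that.
- **Tilt:** The tool had drifted to about 3° of tilt by the time I set the knob down.
- **Setting down:** Contact came about 3 mm higher than expected, so the knob may have slipped a little in the grip. About 2 N of upward force remained until I lifted away, possibly a finger lightly touching the bowl.

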